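# Seat the laptop battery pack in the empty test cradle

## Task

Pick up the loose black battery pack lying on the table and seat it in the empty blue test cradle: lying flat on the cradle's floor between the four corner guides, either way round. Lower it in rather than dropping it, let go, and leave the pack that already sits in the other cradle where it is.

Things in the scene. Friction and masses are not known exactly. Their poses are not given: they have to be found in the camera images.
- pack: The loose battery pack: a plain black slab 46 mm wide (its x), 130 mm long (its y) and 19 mm thick (its z, up), about 0.2 kg, lying flat on the table. Origin: centre of its underside. Grasp it across the 46 mm width near its middle. Both ends are alike for this job.
- cradle: Empty test cradle, fixed. Blue floor plate 92 (x) by 172 mm (y), 12 mm thick; on it 4 aluminium corner guides (tops 26 mm above the table) round a pocket 66 (x) by 150 mm (y): the pack, its length along y, has 10 mm spare all round. Middle 94 mm of the long sides open for fingers. Beyond the +y end (86 to 122 mm) a grey housing, 30 mm tall. Origin: at table height under the pocket's centre; z up.
- seated_pack: Second, identical pack, already seated in the other cradle (same make, fixed elsewhere on the table): leave it alone. Origin: centre of its underside, 12 mm above the table; axes as for the loose pack. Its cradle reaches 46 mm either side of it (x), 86 mm to its -y end and 122 mm to its +y end.
There are look-alikes about, which are no part of the job. Leave any orange or pink look-alike of the pack alone.

How it is judged (in metres and radians):
At the end, for the whole second after the job is handed in: The pack lies flat (within 4 degrees) on the empty cradle's floor (within 3 mm), right side up, at rest, its centre within 14 mm of the pocket's centre along each axis, its length within 11 degrees of the pocket's; the other pack is within 20 mm of where it was (x of pack in the frame of cradle between -0.014 and 0.014 m and y of pack in the frame of cradle between -0.014 and 0.014 m and z of pack in the frame of cradle between 0.009 and 0.0155 m and angle between the y axis of pack and the y axis of cradle, either way round below 0.2 rad and angle between pack's own z axis and vertical below 0.07 rad and linear speed of pack below 0.02 m/s and distance of seated_pack from where it was at the start of the episode below 0.02 m); the robot touches nothing.
It fails at once if the pack is dropped into or onto the cradle (falling faster than 0.7 m/s, a drop of about 25 mm or more) (horizontal distance between pack and cradle below 0.1 m and height (world z) of pack below 0.06 m and linear speed of pack above 0.7 m/s).
It fails at once if the pack already seated in the other cradle is moved more than 20 mm (distance of seated_pack from where it was at the start of the episode above 0.02 m).
It also fails if it takes over 35 s, if anything falls off the work surface, if the arm or the gripper's body presses on something with over 40 N, if the wrist force passes 120 N, or if a joint passes its speed limit or range.

## Robot

A 7-joint arm with a two-finger parallel gripper is mounted at the origin on a cart in front of the work surface, level with it; the furniture and walls round the work are solid. World frame = base frame: x ahead of the robot, y to its left, z up, the work surface at z = 0. Lengths are in mm, angles in degrees, forces in N, time in s.
With the tool pointing down it reaches from about 400 to 850 mm from the base axis. Payload 6.9 kg.
Tool frame: the origin (TCP) lies on the centre line of the jaws, within the pads' length; the fingertips stand 19 mm ahead of it and the grasp point (between the pads) is the TCP; z points along the fingers, y is the line along which they close (so a half turn about z gives the same grasp; the last joint's range is limited). The gripper opens to 85 mm and grips with 20 to 120 N. Pads are 22 mm wide; open, the fingers measure 114 mm over their backs; the gripper's body (76 mm by 85 mm) begins 54 mm behind the grasp point. The pads swing forward as they close: fully open they stand 13 mm farther back than shut.
Start: joints at [-67.466, 29.078, -13.613, 85.955, 7.202, 65.827, -8.869], TCP at [177.421, 599.278, 250.275] pointing down, gripper open.
Joint ranges: [-176.47, 176.47], [-13.61, 117.27], [-81.72, 77.17], [0.22, 143.17], [-87.28, 267.28], [10, 112.55], [-165.47, 165.47]. Speed limits (degrees/s): [136.94, 136.94, 180, 180, 180, 180, 180].

## Interface

Orientations are given as [roll, pitch, yaw] about the fixed x, y, z axes, in that order (R = Rz(yaw) Ry(pitch) Rx(roll)).
In Python, from rig import manip, cams, job gives the robot as it stands.
- The arm moves only by the tool apply_moves, never from a script. Its argument "commands" is one flat list of numbers, 5 for each row, row after row: the closure, from 0 (fully open) to 1 (shut), then the shift along the world's x, y, z each as a share of 0.3 m, from -1 to 1, then the turn about the world's z as a share of pi/2 rad, from -1 to 1. A call has 1 to 10 rows; each row is the pose to reach, as a shift and turn from the pose commanded when the call began; what a row does not reach only later rows make up. A row lasts 1/8 s, in which the tool goes at most 62.5 mm and 10.7 degrees, less where a joint would pass 70% of its speed; a pose out of reach is approached as far as the arm can. A call with a number of a shift or a turn outside -1 to 1 is refused whole. A call with a gripper value outside its range is refused whole. The fingers move at their own pace and stop on an object; "squeeze" is the grip in N (left out, the last holds). Time passes only in rows, so rows that repeat a pose let the fingers close. It gives the time, the measured TCP pose, the force, the opening and the grip force at its end, in the units of the state.
- manip.sense(): the state, without advancing time (a new reading comes with each control period).
- cams.snapshot(name): name is "scene" or "side" or "wrist"; returns a dict with "img" (400x640x3 uint8, red, green, blue), "fx", "fy", "cx", "cy" (pixels), "T" (4x4, takes a point from camera to world coordinates). Camera axes: x right, y down, z forward; pixel columns grow to the right and rows downward; lengths in mm; the calibration is good to about 2 mm. A picture is of the moment at which its call begins. There is no depth.
- job.close_job(): hands the job in; it is judged then, once.
The state is a dict: "time_s": time; "joints": joint angles; "joint_vel": joint speeds; "joint_torque": joint torques, N m; "tool_pos": TCP position; "tool_rot": TCP orientation; "ft_force": force on the tool from outside, world axes, zero at the start; "torque": the same for the moment, N m; "grip_width": opening from 0.0 (shut) to 1.0 (fully open); "grasp_force": force on a finger pad.
Only numpy, scipy, OpenCV 4.12 (cv2) and the standard library are available. Lean on these libraries where they do the work, as an engineer would, in place of code of your own. Each camera call takes 0.05 s, during which the arm holds its last target. There are 200 camera calls.

## Working session

There is one attempt and no reset: what is moved stays moved. The work goes in short steps, Python scripts to look and compute and a tool call to move; the robot and the scene stay as the last step left them, time stands still between calls to the robot, and variables do not carry over. Pictures are saved under pics/ and viewed, at most 10 in all, crops included, and the job is handed in when it is done.

Besides the shell and the picture viewer there is one more tool, called after "Emit:" in YAML: its name, and indented under it one key for each argument. apply_moves: Moves the arm, as the interface text tells. Shift numbers are shares of 0.3 m and turn numbers shares of pi/2 rad, none past 1 either way. Its arguments: {"type":"object","properties":{"commands":{"type":"array"},"squeeze":{"type":"number"}},"required":["commands"]}

```bash
mkdir -p pics
cat > h.py <<'E'
import numpy as np, cv2
from rig import manip, cams, job
def snap(n,f):
    s=cams.snapshot(n); cv2.imwrite(f'pics/{f}.png',cv2.cvtColor(s['img'],cv2.COLOR_RGB2BGR)); np.savez(f'{f}.npz',**s); return s
def ray(s,uv,z):
    uv=np.atleast_2d(np.array(uv,float)); T=np.array(s['T'])
    d=np.c_[(uv[:,0]-s['cx'])/s['fx'],(uv[:,1]-s['cy'])/s['fy'],np.ones(len(uv))]@T[:3,:3].T
    return T[:3,3]+d*((z-T[2,3])/d[:,2])[:,None]
E
python3 - <<'E'
from h import *
for n in('scene','side','wrist'):
    s=snap(n,n+'0'); print(n,np.round(s['T'],2).tolist(),s['fx'])
st=manip.sense();print(st['tool_pos'],st['tool_rot'],st['time_s'],st['grip_width'])
E
```

```text
scene [[0.61, -0.52, 0.6, -72.51], [-0.8, -0.4, 0.45, -511.85], [0.01, -0.75, -0.66, 808.5], [0.0, 0.0, 0.0, 1.0]] 476.9934933122767
side [[0.99, -0.11, 0.12, 472.8], [-0.16, -0.6, 0.78, -884.74], [-0.01, -0.79, -0.61, 743.23], [0.0, 0.0, 0.0, 1.0]] 424.0036305812815
wrist [[0.28, 0.92, 0.29, 103.4], [0.96, -0.27, -0.09, 619.71], [-0.0, 0.3, -0.95, 371.95], [0.0, 0.0, 0.0, 1.0]] 284.38111658711045
[177.33418353 598.94597446 249.62772025] [-1.79922192e+02 -5.97772727e-04  1.63510682e+02] 0.15 0.9975968825165294
```

View pics/scene0.png

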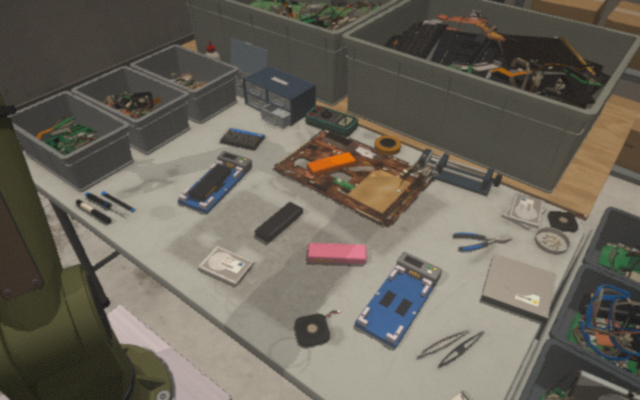

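View pics/side0.png

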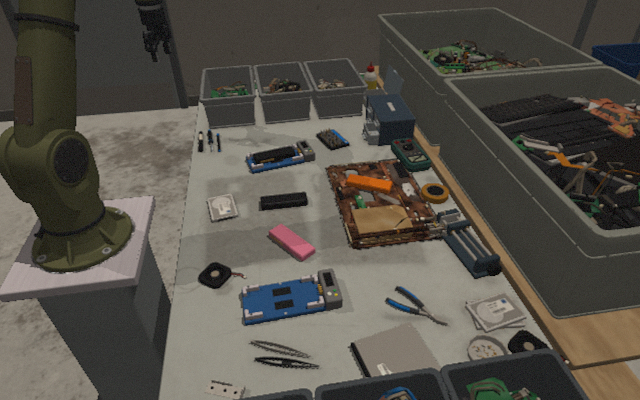

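The scene view shows five possible packs:
- The loose black slab at (279,222), side view (284,201).
- A black pack in the far blue cradle at (210,180). This is the seated one.
- A pink slab at (337,254).
- An orange slab at (331,162).
- A black fan at (312,330).

I choose (279,222). The empty cradle is at (398,303). Next I'll take a close crop and measure.

```bash
cat >> h.py <<'E'
def blob(s,mask,near,box=None):
    m=mask.astype(np.uint8); 
    n,l,st,c=cv2.connectedComponentsWithStats(m)
    ok=[i for i in range(1,n) if st[i,4]>60]
    i=min(ok,key=lambda i:np.hypot(*(c[i]-near)))
    cs,_=cv2.findContours((l==i).astype(np.uint8),cv2.RETR_EXTERNAL,cv2.CHAIN_APPROX_NONE)
    return max(cs,key=len)[:,0,:],st[i]
def rect(s,cnt,z):
    p=ray(s,cnt,z)[:,:2].astype(np.float32); r=cv2.minAreaRect(p); b=cv2.boxPoints(r)
    e=[b[1]-b[0],b[2]-b[1]]; L=max(e,key=np.linalg.norm); 
    return np.round(r[0],1),np.round(sorted(r[1]),1),round(np.degrees(np.arctan2(L[1],L[0]))%180,1)
def hsv(s): return cv2.cvtColor(s['img'],cv2.COLOR_RGB2HSV)
E
python3 - <<'E'
from h import *
for n,pk,cr in(('scene',(279,222),(398,303)),('side',(284,201),(284,300))):
    s=dict(np.load(n+'0.npz')); H=hsv(s)
    c,st=blob(s,H[...,2]<60,pk); print(n,'pack',st,rect(s,c,9.5))
    b=(H[...,0]>100)&(H[...,0]<125)&(H[...,1]>120)&(H[...,2]>60)
    c,st=blob(s,b,cr); print('cradle',st,rect(s,c,12))
s=np.load('scene0.npz')['img'][190:250,240:320]
t=np.load('side0.npz')['img'][170:230,244:324]
cv2.imwrite('pics/crop.png',cv2.cvtColor(cv2.resize(np.hstack([s,t]),None,fx=5,fy=5),cv2.COLOR_RGB2BGR))
E
```

```text
scene pack [257 211  45  31 163] (array([514.5,  49.5]), array([ 41. , 125.9]), np.float32(0.0))
cradle [ 366  274   59   65 1847] (array([ 478.8, -288.9]), array([ 86.1, 162.3]), np.float32(2.7))
side pack [260 192  48  19 630] (array([518.5,  49.9]), array([ 61.5, 130.4]), np.float32(179.9))
cradle [ 243  280   82   44 1894] (array([ 481.7, -292.2]), array([ 91.8, 166.1]), np.float32(3.1))
```

View pics/crop.png

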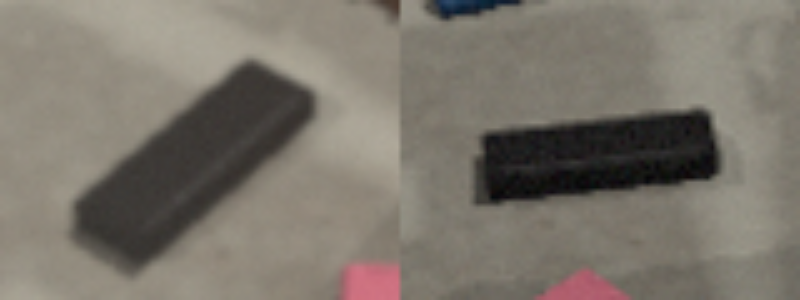

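The crop confirms a plain black slab lying flat, with its length along world x. I'll move above it with the jaws along y.

Emit:
apply_moves:
  commands: [0,0.567,-0.915,0,0.183,0,0.567,-0.915,0,0.183,0,0.567,-0.915,0,0.183,0,0.567,-0.915,0,0.183,0,0.567,-0.915,0,0.183,0,0.567,-0.915,0,0.183,0,0.567,-0.915,0,0.183]

```text
time_s: 1.02
tool_pos: [347.7, 324.6, 250.3]
tool_rot: [180.0, -0.0, 179.9]
ft_force: [-0.2, 0.7, -0.5]
grip_width: 1.0
grasp_force: 0.0
```

Emit:
apply_moves:
  commands: [0,0.567,-0.915,0,0,0,0.567,-0.915,0,0,0,0.567,-0.915,0,0,0,0.567,-0.915,0,0,0,0.567,-0.915,0,0,0,0.567,-0.915,0,0,0,0.567,-0.915,0,0,0,0.567,-0.915,0,0]

```text
time_s: 2.02
tool_pos: [516.9, 53.2, 250.2]
tool_rot: [179.9, -0.0, -179.8]
ft_force: [-0.4, 0.3, -0.2]
grip_width: 1.0
grasp_force: 0.0
```

Run:
```python
from h import *
s=snap('wrist','wrist1'); H=hsv(s); T=np.array(s['T']); st=manip.sense(); print(st['tool_pos'],st['tool_rot'],st['time_s'],T[:3,3])
p=np.linalg.inv(T)@np.array([518,50,19,1]); uv=(p[0]/p[2]*s['fx']+s['cx'],p[1]/p[2]*s['fy']+s['cy']); print(uv)
c,b=blob(s,H[...,2]<60,uv); print(b,rect(s,c,19),rect(s,c,0))
```

```text
[516.961541    52.90477582 250.30029707] [ 1.79948966e+02 -1.98135847e-02 -1.79793263e+02] 2.075 [439.87976124  51.70124024 372.66722966]
(np.float64(318.1866653841833), np.float64(172.76044649127863))
[ 301  120   36   99 3103] (array([516.4,  50.7]), array([ 43.1, 126.4]), np.float32(180.0)) (array([520.6,  50.6]), array([ 45.5, 133.2]), np.float32(180.0))
```

View pics/wrist1.png

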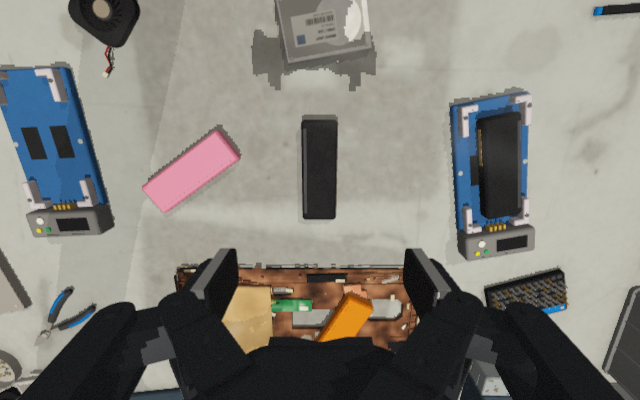

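The wrist view shows the pack at pixel (319,167), world about (518,50.6), aligned with x. The empty cradle is on the left at (52,150) and the pink slab at (190,170), clear of the fingers. Now I'll descend and grasp.

Emit:
apply_moves:
  commands: [0,0.003,-0.008,-0.2,0,0,0.003,-0.008,-0.4,0,0,0.003,-0.008,-0.6,0,0,0.003,-0.008,-0.7,0,0,0.003,-0.008,-0.76,0,0,0.003,-0.008,-0.76,0,0,0.003,-0.008,-0.76,0]

```text
time_s: 2.95
tool_pos: [518.8, 48.8, 23.1]
tool_rot: [180.0, 0.1, -179.9]
ft_force: [0.8, -0.1, 0.5]
grip_width: 1.004
grasp_force: 0.0
```

Emit:
apply_moves:
  commands: [0.3,0,0,0,0,0.5,0,0,0,0,0.7,0,0,0,0,0.7,0,0,0,0,0.7,0,0,0,0,0.7,0,0,0,0,0.7,0,0,0,0,0.7,0,0,0,0]
  squeeze: 50

```text
time_s: 3.95
tool_pos: [519.0, 48.1, 23.2]
tool_rot: [180.0, 0.1, 180.0]
ft_force: [-1.2, 1.0, 8.0]
grip_width: 0.518
grasp_force: 50.8
```

Emit:
apply_moves:
  commands: [0.7,0,0,0.1,0,0.7,0,0,0.25,0,0.7,0,0,0.4,0,0.7,0,0,0.55,0,0.7,-0.1,-0.2,0.7,0,0.7,-0.13,-0.4,0.75,0,0.7,-0.13,-0.6,0.75,0,0.7,-0.13,-0.66,0.75,0,0.7,-0.13,-0.66,0.75,0,0.7,-0.13,-0.66,0.75,0]

```text
time_s: 5.2
tool_pos: [479.3, -149.3, 247.1]
tool_rot: [180.0, -0.0, 180.0]
ft_force: [0.4, 0.9, -1.6]
grip_width: 0.516
grasp_force: 52.4
```

Run:
```python
from h import *
s=snap('wrist','wrist2'); H=hsv(s); T=np.array(s['T']); st=manip.sense(); print(st['tool_pos'],st['tool_rot'],st['time_s'],st['grasp_force'])
p=np.linalg.inv(T)@np.array([480,-290,12,1]); uv=(p[0]/p[2]*s['fx']+s['cx'],p[1]/p[2]*s['fy']+s['cy']); print(uv)
b=(H[...,0]>100)&(H[...,0]<125)&(H[...,1]>120)&(H[...,2]>60)
c,k=blob(s,b,uv); print(k,rect(s,c,12))
```

```text
[ 479.45330761 -148.80238186  247.1420222 ] [ 1.79956277e+02 -2.23120534e-02 -1.79930582e+02] 5.25 52.420626282691956
(np.float64(210.83784745891182), np.float64(171.809290572762))
[ 166  102   90  132 6890] (array([ 480.7, -287.2]), array([ 91.1, 168.2]), np.float32(3.0))
```

View pics/wrist2.png

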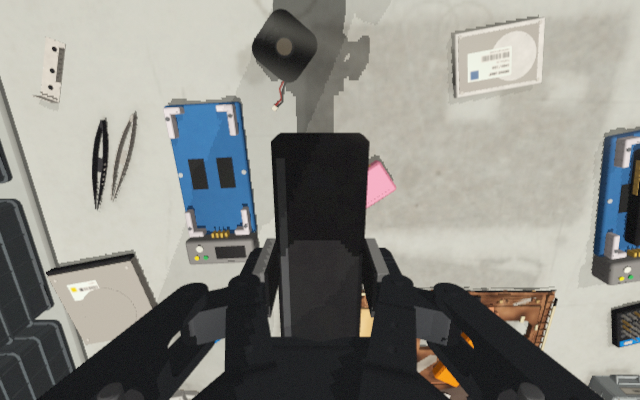

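The wrist view shows the pack held straight and centred, columns 273–368. The empty cradle is clear at (211,170), world about (480.5,-289), turned 3°. I'll go over it and stop at a low hover.

Emit:
apply_moves:
  commands: [0.7,0.005,-0.2,0,0.033,0.7,0.005,-0.4,0,0.033,0.7,0.005,-0.467,-0.1,0.033,0.7,0.005,-0.467,-0.25,0.033,0.7,0.005,-0.467,-0.4,0.033,0.7,0.005,-0.467,-0.53,0.033,0.7,0.005,-0.467,-0.6,0.033,0.7,0.005,-0.467,-0.64,0.033,0.7,0.005,-0.467,-0.64,0.033,0.7,0.005,-0.467,-0.64,0.033]

```text
time_s: 6.5
tool_pos: [481.8, -290.2, 56.2]
tool_rot: [-180.0, 0.1, -177.0]
ft_force: [-0.4, 0.8, -1.3]
grip_width: 0.515
grasp_force: 52.4
```

Run:
```python
from h import *
st=manip.sense(); print(st['tool_pos'],st['tool_rot'],st['time_s'],st['grasp_force'])
ims=[]
for n,(x,y) in(('wrist',(320,200)),('side',(290,300)),('scene',(395,300))):
    s=snap(n,n+'3')
    if n=='wrist': ims.append(cv2.resize(s['img'][:, :],(480,300)))
    else: ims.append(cv2.resize(s['img'][y-50:y+50,x-65:x+65],(390,300)))
o=np.vstack([np.hstack(ims[1:]),np.pad(ims[0],((0,0),(0,300),(0,0)))])
cv2.imwrite('pics/m3.png',cv2.cvtColor(o,cv2.COLOR_RGB2BGR))
```

```text
[ 481.76344081 -290.22949397   56.21072597] [-1.79954807e+02  7.94823993e-02 -1.77024545e+02] 6.5 52.37962782382965
```

View pics/m3.png

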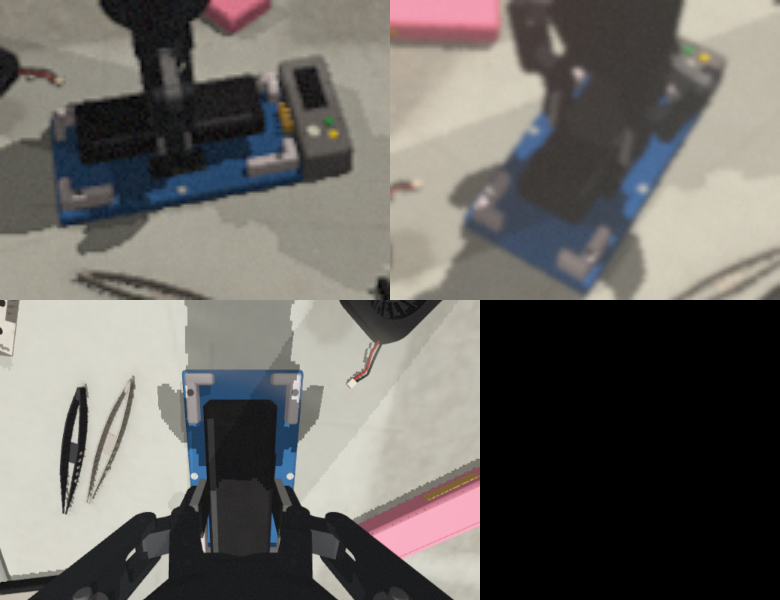

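The wrist view shows the pack parallel to the cradle but about 3 px (2.5 mm) to the left. The pack end edge is at full-resolution row 136 and the cradle edge at row 94. I'll check the lengthwise offset.

Run:
```python
from h import *
s=dict(np.load('wrist3.npz')); H=hsv(s)
g=cv2.cvtColor(s['img'],cv2.COLOR_RGB2GRAY).astype(int)
b=(H[...,0]>100)&(H[...,0]<125)&(H[...,1]>120)&(H[...,2]>40)
print(g[125:150,320].tolist(), g[84:102,320].tolist())
for r in (100,150,200,230): x=np.where(b[r])[0]; print(r,x.min(),x.max(),ray(s,[[x.min(),r],[x.max()+1,r]],12)[:,:2].round(1).tolist())
for r in (135,145,160): print('d',[i for i in range(255,390) if g[r,i]<45][::200],[i for i in range(255,390) if g[r,i]<45][-1])
rows=np.where(b[:,320])[0]; print(rows.min(),rows.max())
print('cradle near edge',ray(s,[320,rows.min()],12)); 
for z in(33,52): print('pack end',ray(s,[320,rows.max()+1],z), ray(s,[[273,145],[368,145]],z)[:,1])
```

```text
[71, 74, 75, 74, 72, 72, 74, 59, 34, 25, 26, 30, 29, 31, 32, 29, 30, 36, 29, 32, 29, 32, 28, 31, 30] [137, 137, 138, 138, 137, 137, 137, 138, 122, 98, 88, 88, 88, 87, 85, 90, 88, 87]
100 243 403 [[402.7, -338.1], [398.1, -249.0]]
150 247 399 [[430.3, -336.6], [425.7, -247.4]]
200 251 394 [[460.9, -334.9], [456.3, -246.4]]
230 253 392 [[481.0, -334.1], [476.4, -245.0]]
d [277] 363
d [271] 369
d [272] 368
107 132
cradle near edge [[ 404.19361589 -295.3125259    12.        ]]
pack end [[ 416.6408357 -294.6455801   33.       ]] [-318.14801095 -270.01790443]
pack end [[ 415.06088131 -294.70903959   52.        ]] [-315.14336123 -273.29636747]
```

Emit:
apply_moves:
  commands: [0.7,0.003,0.006,0,0,0.7,0.003,0.006,-0.015,0,0.7,0.003,0.006,-0.03,0,0.7,0.003,0.006,-0.045,0,0.7,0.003,0.006,-0.055,0,0.7,0.003,0.006,-0.062,0,0.7,0.003,0.006,-0.067,0,0.7,0.003,0.006,-0.069,0,0.7,0.003,0.006,-0.069,0,0.7,0.003,0.006,-0.069,0]

```text
time_s: 7.9
tool_pos: [481.9, -288.5, 35.3]
tool_rot: [-180.0, 0.0, -177.1]
ft_force: [-2.1, 1.3, 6.1]
grip_width: 0.518
grasp_force: 53.2
```

It's in contact with the floor at about 6 N. Releasing and rising.

Emit:
apply_moves:
  commands: [0.4,0,0,0,0,0.2,0,0,0,0,0.1,0,0,0,0,0.1,0,0,0,0,0.1,0,0,0,0,0.1,0,0,0.03,0,0.1,0,0,0.1,0,0.1,0,0,0.3,0,0.1,0,0,0.6,0,0.1,0,0,0.6,0]

```text
time_s: 9.15
tool_pos: [482.9, -289.0, 219.2]
tool_rot: [-179.8, 0.3, -177.1]
ft_force: [0.9, -0.1, -0.3]
grip_width: 0.899
grasp_force: 0.0
```

Run:
```python
from h import *
st=manip.sense(); print(st['tool_pos'],st['time_s'],st['grip_width'],st['ft_force'])
s=snap('wrist','wrist4'); t=snap('side','side4')
H=hsv(s); T=np.array(s['T'])
b=(H[...,0]>100)&(H[...,0]<125)&(H[...,1]>120)&(H[...,2]>60)
p=np.linalg.inv(T)@np.array([480,-289,31,1]); uv=(p[0]/p[2]*s['fx']+s['cx'],p[1]/p[2]*s['fy']+s['cy']); print(uv)
c,k=blob(s,b,uv); print('cradle',k,rect(s,c,12))
c,k=blob(s,H[...,2]<60,uv); print('pack',k,rect(s,c,31))
o=np.hstack([s['img'][:300,170:470],cv2.resize(t['img'][250:350,225:375],(450,300))])
cv2.imwrite('pics/m4.png',cv2.cvtColor(o,cv2.COLOR_RGB2BGR))
```

```text
[ 482.93696122 -289.0183001   219.17117606] 9.15 0.8994436888178037 [ 0.92822007 -0.12555484 -0.33719543]
(np.float64(321.63989179986083), np.float64(176.74993754970689))
cradle [ 281  101   80  138 3950] (array([ 482. , -289.5]), array([ 89.5, 165.3]), np.float32(3.0))
pack [ 298  118   47  111 4280] (array([ 479.5, -289.7]), array([ 51.6, 125.8]), np.float32(3.0))
```

View pics/m4.png

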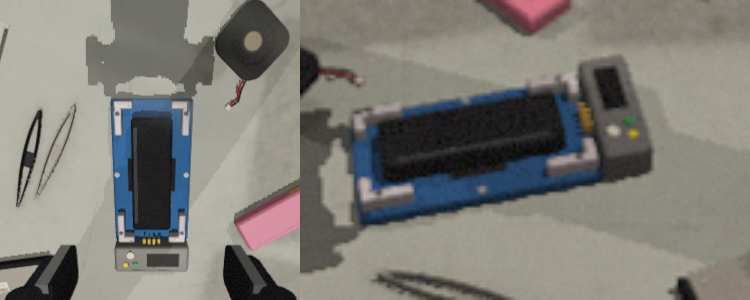

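The pack sits flat between the four guides, at crop pixel (152,172). It is within about 3 mm of the pocket's centre and parallel to it, and the gripper is clear. Handing in.

```bash
python3 -c "
from rig import job
print(job.close_job())"
```

```text
the job is handed in; nothing more can be done
None
```

The loose black pack is seated flat in the empty cradle, within about 3 mm of the pocket's centre and parallel to it by the last wrist image, the seated pack was never approached, and the job was handed in at about 9 s (no verdict was returned).

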